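# Lock the centrifuge hub and press the rotor home

## Robot

A 6-joint arm with a two-finger parallel gripper is mounted at the origin on the work surface. World frame = base frame: x ahead of the robot, y to its left, z up, the work surface at z = 0. Lengths are in m, angles in rad, forces in N, time in s.
With the tool pointing down it reaches from about 0.35 to 0.875 m from the base axis. Payload 4.2 kg.
Tool frame: the origin (TCP) lies on the centre line of the jaws, within the pads' length; the fingertips stand 19 mm ahead of it and the grasp point (between the pads) is the TCP; z points along the fingers, y is the direction in which the jaws open and shut (so a half turn about z gives the same grasp; the last joint's range is limited). The gripper opens to 85 mm and grips with 20 to 120 N. Pads are 22 mm wide; open, the fingers measure 114 mm over their backs; the gripper's body (76 mm by 85 mm) begins 54 mm behind the grasp point. The pads swing forward as they close: fully open they stand 13 mm farther back than shut.
Start: joints at [-0.96, 0.385, 0.008, 0, -1.194, -0.259], TCP at [0.215, -0.587, 0.25] pointing down, gripper open.
Joint ranges: [-3.14, 3.14], [-1.21, 2.06], [-1.07, 1.41], [-3.16, 2.05], [-2.99, -0.16], [-3.1, 3.1]. Speed limits (rad/s): [2.79, 2.79, 3.14, 3.14, 3.14, 3.14].

## Interface

Orientations are given as a unit quaternion [x, y, z, w].
In Python, from plant import ctrl, imaging, job gives the robot as it stands. The module is installed in compiled form; this text tells all that it offers.
- The arm moves only by the tool jog_arm, never from a script. Its argument "series" is a list that holds one entry, the list of rows, each a list of 5 numbers: the closure in counts, from 0 (fully open) to 255 (shut), then the shift along the world's x, y, z in mm, then the turn about the world's z in rad. In form: [[[claw, x, y, z, twist], ...]]. A call has exactly 5 rows; each row is the pose to reach, as a shift and turn from the pose measured when the call began; what a row does not reach only later rows make up. A row lasts 1/12 s, in which the tool goes at most 41.7 mm and 7.16 degrees, less where a joint would pass 70% of its speed; a pose out of reach is approached as far as the arm can. A call with a gripper value outside its range is refused whole. The fingers move at their own pace and stop on an object; "squeeze" is the grip in N (left out, the last holds). Time passes only in rows, so rows that repeat a pose let the fingers close, or fill a call up. It gives the time, the measured TCP pose, the force and the opening at its end, in the units of the state.
- ctrl.get_obs(): the state, without advancing time (a new reading comes with each control period).
- imaging.read_camera(name): name is "side" or "top"; returns a dict with "img" (420x560x3 uint8, blue, green, red), "fov_y" (degrees; the focal length in pixels is half the picture's height over the tangent of half this angle, whatever the lens; pixels are square), "cx", "cy" (the principal point, pixels), "dist_coeffs" ([k1, k2, p1, p2, k3] as OpenCV has them; the pictures are not rectified), "position" and "orientation" of the camera in the world. Camera axes: x right, y down, z forward; pixel columns grow to the right and rows downward; lengths in m; the calibration is good to about 2 mm. A picture is of the moment at which its call begins. There is no depth.
- job.finish_job(): hands the job in, once; it reports no verdict.
The state is a dict: "time_s": time; "joint_pos": joint angles; "joint_vel": joint speeds; "joint_torque": joint torques, N m; "ee_pos": TCP position; "tool_rot": TCP orientation; "force": force on the tool from outside, world axes, zero at the start; "ft_torque": the same for the moment, N m; "grip_width": finger opening in m.
Only numpy, scipy, OpenCV 4.12 (cv2) and the standard library are available. Lean on these libraries where they do the work, as an engineer would, in place of code of your own. Each camera call takes 0.05 s, during which the arm holds its last target. There are 200 camera calls.

## Task

First slide the orange lock bolt on top of the white centrifuge drive unit all the way into the yellow keeper on the hub. Then pick up the rotor (it has a blue grip bar on top), turn it until the cross-shaped socket underneath meshes with the brass cross spindle, slide it on and push it down against the spring-loaded ejector until it is fully home on the hub. Finish while still holding it pressed home with the fingers, the bolt still locked and the specimen jar and tube rack left where they stand.

Things in the scene. Friction and masses are not known exactly. Their poses are not given: they have to be found in the camera images.
- drive: Centrifuge drive unit, fixed to the bench: white housing 140 (x) x 215 (y) x 60 mm high on a black foot. Origin: centre of its underside, on the bench. Its top, 60 mm up, carries the hub at y = -37.5 mm and the lock bolt on the +y half. It does not move during the job, but its place and yaw differ each time.
- bolt_handle (a point): Centre of the top face of the bolt's upright orange tab: 12 mm thick along the slide (drive y), 28 mm wide (drive x), its top 54 mm and foot 6 mm above the housing top. A steel rod of 10 mm diameter runs from it both ways along drive y (rod top 13 mm above the housing), between dark guide blocks 13 mm high. Axes as the drive's. The bolt slides along drive -y, to the hub.
- bolt (a joint): Travel of the lock bolt, m: 0 = fully drawn back, 0.030 = fully in the keeper (end stop). Moves along drive -y with about 2 N of friction and stays where it is left.
- keeper (a point): Centre of the keeper on the hub's rim: two yellow cheeks with a 14 mm gap between them, 45 mm from the hub's axis, 8 mm above the housing top. The 10 mm rod with its round end goes between them and stops the hub from turning (about 2 mm of play either way stays).
- hub (a joint): Turn of the hub about its vertical axis, rad, counter-clockwise from above; at 0 the keeper faces the bolt exactly. Turns easily (0.03 N m) while unlocked.
- spindle_seat (a point): Centre of the top face of the hub's dark steel seat, a disc 80 mm across, 72 mm above the bench: the rotor's underside rests here when home. On it stands the brass spindle, a cross of two bars each 30 x 8 mm, along x and y of this point, 20 mm high, its top 3 mm stepped in to 27 x 5 mm. Turns with the hub; z up.
- collar (a joint): Ejector in the hub, four red pads in the corners of the brass cross, m: 0 = up, pads 8 mm above the seat; 0.008 = pushed flush with the seat by the rotor (end stop 0.009). Spring: about 6 N at 0 and 11 N when flush, more than the rotor's weight, so the rotor rises off the seat by 8 mm if it is not kept pressed.
- rotor: Loose rotor, about 0.3 kg, 74 mm high, standing on the 2 mm pale blue mat. Origin: centre of its underside, z up. Grey square boss 42 x 42 x 24 mm below, with a cross socket open below and at the sides: slots 11 mm wide along rotor x and y, 24 mm deep (fits in any of 4 turns, 90 degrees apart). Aluminium disc 110 mm across, 24 to 34 mm up. Red and yellow caps 6 mm high on it at x +-38, y +-24 mm.
- jar: Loose specimen jar with orange lid, 60 mm across, 65 mm high; origin under its centre. Leave alone.
- rack: Loose white tube rack 110 x 62 mm, 68 mm high with capped tubes; origin under its centre. Leave alone.
- grip_bar (a point): Centre of the top face of the rotor's blue grip bar, 74 mm above the rotor's underside and on its axis. The bar is 50 mm long along rotor x, 18 mm thick along rotor y and 40 mm high. Axes as the rotor's.
Mind the look-alikes: they are no part of the job. Leave any green or purple look-alike of the rotor alone.

How it is judged:
On the way, in this order (a step that is already met when the one before it is completed fails the run):
1. the lock bolt is slid fully into the keeper (value of joint bolt above 0.026 m), for 0.2 s.
2. the rotor's socket has meshed and slid onto the spindle (z of rotor in the frame of spindle_seat below 0.012 m and horizontal distance between rotor and spindle_seat below 0.004 m), for 0.1 s.
At the end, for the whole second after the job is handed in: The bolt is at least 26 of its 30 mm in; the rotor is on the spindle, within 3 mm of its axis, upright to 0.06 rad, its underside within 2 mm of the hub's seat, the ejector pushed down at least 6 mm, and the fingers are still pressing or gripping the rotor with more than 2 N (value of joint bolt above 0.026 m and horizontal distance between rotor and spindle_seat below 0.003 m and z of rotor in the frame of spindle_seat between -0.003 and 0.002 m and angle between rotor's own z axis and vertical below 0.06 rad and value of joint collar above 0.006 m and contact force between the fingers and rotor above 2 N); the arm keeps its last pose, push and grip.
It fails at once if the jar is knocked or shoved away (more than 30 mm) (distance of jar from where it was at the start of the episode above 0.03 m).
It fails at once if the rack is knocked or shoved away (more than 30 mm) (distance of rack from where it was at the start of the episode above 0.03 m).
It also fails if it takes over 54 s, if anything falls off the work surface, if the arm or the gripper's body presses on something with over 40 N, if the wrist force passes 120 N, or if a joint passes its speed limit or range.

## Working session

There is one attempt and no reset: what is moved stays moved. The work goes in short steps, Python scripts to look and compute and a tool call to move; the robot and the scene stay as the last step left them, time stands still between calls to the robot, and variables do not carry over. Pictures are saved under pics/ and viewed, on a budget of 10 in all, crops included, one or two more only if the job needs it, and the job is handed in when it is done.

Besides the shell and the picture viewer there is one more tool, called after "Call:" in YAML: its name, and indented under it one key for each argument. jog_arm: Moves the arm, as the interface text tells. Its arguments: {"type":"object","properties":{"series":{"type":"array"},"squeeze":{"type":"number"}},"required":["series"]}

```bash
mkdir -p pics
cat > h.py <<'E'
import numpy as np, cv2
from scipy.spatial.transform import Rotation as R
from plant import ctrl, imaging, job
def cam(n):
    d=imaging.read_camera(n); f=d["img"].shape[0]/2/np.tan(np.radians(d["fov_y"])/2)
    K=np.array([[f,0,d["cx"]],[0,f,d["cy"]],[0,0,1.]])
    return d,K,np.array(d["dist_coeffs"],float),np.array(d["position"],float),R.from_quat(d["orientation"]).as_matrix()
def px2w(c,uv,z):
    d,K,D,p,M=c
    n=cv2.undistortPoints(np.array([[uv]],float),K,D)[0,0]
    r=M@np.array([n[0],n[1],1]); return p+r*(z-p[2])/r[2]
def w2px(c,P):
    d,K,D,p,M=c; P=np.atleast_2d(np.array(P,float))
    return cv2.projectPoints(((P-p)@M).reshape(-1,1,3),np.zeros(3),np.zeros(3),K,D)[0][:,0]
E
python3 - <<'E'
from h import *
for n in("top","side"):
    c=cam(n); cv2.imwrite(f"pics/{n}0.png",c[0]["img"]); print(n,c[3],c[4].round(3).tolist(),c[1][0,0],c[2])
    np.save(f"{n}0.npy",c[0]["img"])
o=ctrl.get_obs();print(o["time_s"],o["ee_pos"],o["tool_rot"],o["force"],o["grip_width"])
E
```

```text
top [0.43966253 0.02097365 1.03294203] [[0.017, -0.997, 0.069], [-1.0, -0.017, 0.008], [-0.007, -0.069, -0.998]] 438.52415321056094 [-0.05337974  0.          0.          0.          0.        ]
side [0.29654064 0.76415404 0.69043076] [[-0.966, -0.166, 0.201], [-0.26, 0.596, -0.76], [0.006, -0.786, -0.618]] 432.34238370525713 [-0.10249047  0.          0.          0.          0.        ]
0.1 [ 0.21519757 -0.58626283  0.24934492] [-1.74913645e-01  9.84583308e-01  9.36748730e-04 -2.21817709e-04] [ 0.87682215 -0.25328169 -0.41916417] 0.0858220524990411
```

View pics/top0.png

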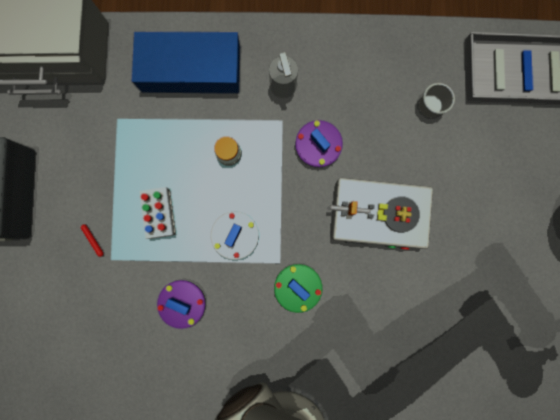

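View pics/side0.png

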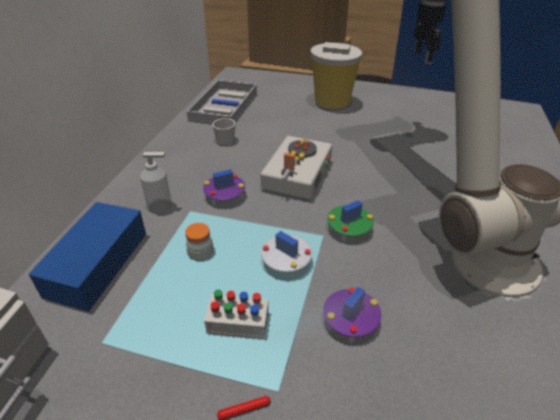

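The top picture shows the drive at about (383,213), with its hub at (402,213) and bolt tab at (353,208). The true rotor, aluminium and on the mat, is at (235,235). I'll enlarge both next.

Run:
```python
from h import *
t=np.load("top0.npy")
a=cv2.resize(t[172:256,326:438],None,fx=7,fy=7,interpolation=cv2.INTER_CUBIC)
cv2.imwrite("pics/c1.png",cv2.convertScaleAbs(a,alpha=1.3))
b=cv2.resize(t[205:265,205:265],None,fx=9,fy=9,interpolation=cv2.INTER_CUBIC)
cv2.imwrite("pics/c2.png",b)
```

```text
(no output)
```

View pics/c1.png

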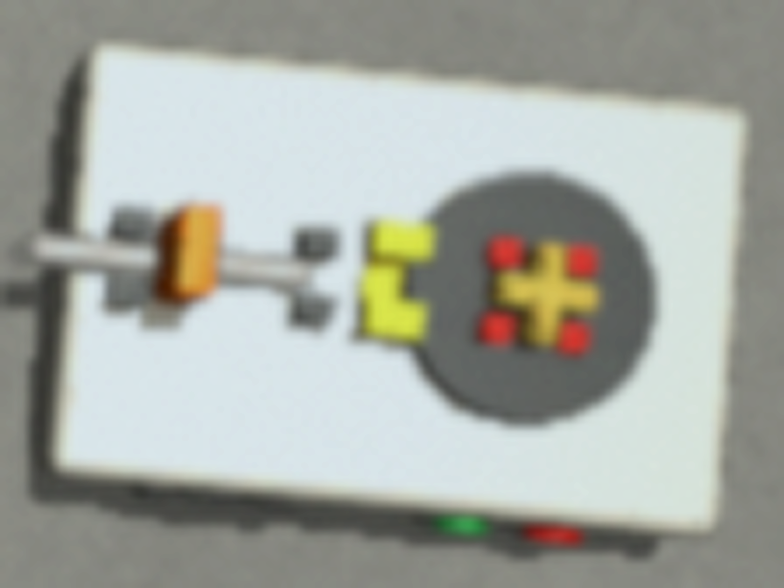

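View pics/c2.png

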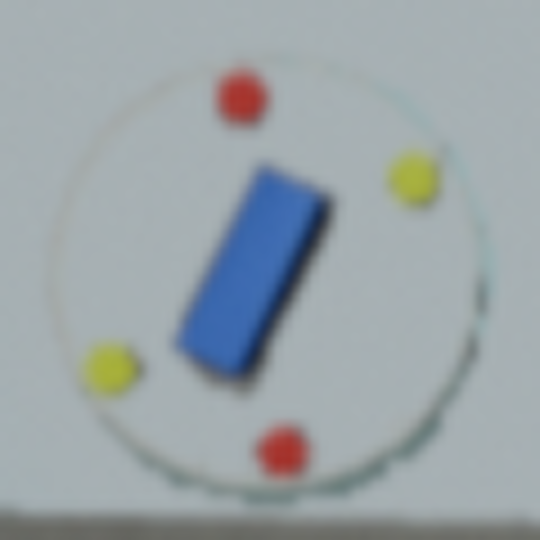

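The crops give these positions. Housing corners are near (97,45), (747,112), (712,530) and (55,470), the tab top near (197,250), the keeper cheeks near (402,242) and (397,320), and the cross near (548,293). On the rotor, the bar top corners are (265,165), (328,197), (240,375) and (178,345), with caps at (242,98), (283,450), (414,180) and (111,368).

Run:
```python
from h import *
c=cam("top")
A=lambda u,v,z:px2w(c,((u+.5)/7-.5+326,(v+.5)/7-.5+172),z)[:2]
B=lambda u,v,z:px2w(c,((u+.5)/9-.5+205,(v+.5)/9-.5+205),z)[:2]
C=[A(*p,.06) for p in((97,45),(747,112),(712,530),(55,470))]
print("corners",np.round(C,4).tolist(),"len",[np.linalg.norm(C[i]-C[i-1]).round(4) for i in range(4)])
m=np.mean(C,0); ey=(C[0]+C[3]-C[1]-C[2]);ey/=np.linalg.norm(ey)   # +y drive towards bolt end
ex=np.array([ey[1],-ey[0]]); ex2=C[3]-C[0]
yaw=np.arctan2(ey[1],ey[0])-np.pi/2
print("drive",m,"yaw",yaw,"hub pred",m-.0375*ey,"ex",ex,ex2)
sp=A(548,293,.092);k=(A(402,242,.074)+A(397,320,.074))/2
d=k-sp;print("spindle",sp,"keeper",k,np.linalg.norm(d),"hubyaw",np.arctan2(d[1],d[0])-np.pi/2)
for a,b in(((500,290),(600,297)),((552,243),(545,343))):
    v=A(*a,.092)-A(*b,.092);print("bar",np.linalg.norm(v),np.arctan2(v[1],v[0]))
h=A(197,250,.114);print("handle",h,"in drive",(h-m)@ex,(h-m)@ey)
cp=[B(*p,.042) for p in((242,98),(283,450),(414,180),(111,368))]
print("caps",np.mean(cp,0),[np.linalg.norm(x-np.mean(cp,0)).round(4) for x in cp])
b=[B(*p,.076) for p in((265,165),(328,197),(240,375),(178,345))]
v=b[0]+b[1]-b[2]-b[3];print("bar",np.mean(b,0),np.linalg.norm(v)/2,np.arctan2(v[1],v[0]))
# cap-based axis: long side x +-38,y+-24
for p in((cp[0],cp[3]),(cp[2],cp[1]),(cp[0],cp[2]),(cp[3],cp[1])):
    w=p[0]-p[1];print(np.linalg.norm(w),np.arctan2(w[1],w[0]))
s=cam("side");
```

```text
corners [[0.5891, -0.1154], [0.5713, -0.3245], [0.4375, -0.3123], [0.4532, -0.103]] len [np.float64(0.1364), np.float64(0.2099), np.float64(0.1344), np.float64(0.2099)]
drive [ 0.51275996 -0.21382013] yaw -0.07984577513797841 hub pred [ 0.50976893 -0.25120066] ex [ 0.99681402 -0.07976096] [-0.13586521  0.01235665]
spindle [ 0.50965071 -0.25071629] keeper [ 0.51398004 -0.20902631] 0.04191416940452856 hubyaw -0.10347490478584409
bar 0.031079800799961452 1.5181320499731152
bar 0.031012781574238757 -0.07306236340156201
handle [ 0.51917281 -0.1383258 ] in drive 0.0003709113025717921 0.07576530717010835
caps [0.45803039 0.11995204] [np.float64(0.0446), np.float64(0.0444), np.float64(0.0447), np.float64(0.0447)]
bar [0.45816613 0.11893531] 0.04820799385940539 -0.43319590579617917
0.075267344935757 -0.4291582382661437
0.07511481359254654 -0.4315794687013557
0.04810776559439093 1.1439757128779136
0.04792649785284787 1.147171784193076
```

Sizes and spacings match the given dimensions to within about 1–2 %. I'll move above the bolt tab.

Call:
jog_arm:
  series:
    - [[0,30,30,0,-0.1],[0,55,65,0,-0.2],[0,80,95,0,-0.3],[0,102,125,0,-0.4],[0,125,160,0,-0.431]]

```text
time_s: 0.62
ee_pos: [0.3409, -0.4254, 0.2494]
tool_rot: [0.042, 0.999, 0.001, -0.0]
force: [1.3, -0.2, 0.3]
grip_width: 0.0857
```

Call:
jog_arm:
  series:
    - [[0,22,34,0,0],[0,45,68,0,0],[0,67,102,0,0],[0,90,136,0,0],[0,110,170,0,0]]

```text
time_s: 1.03
ee_pos: [0.4518, -0.2535, 0.2495]
tool_rot: [0.042, 0.999, 0.001, 0.0]
force: [0.3, -0.7, -0.5]
grip_width: 0.0855
```

Call:
jog_arm:
  series:
    - [[0,20,35,0,0],[0,40,70,0,0],[0,60,105,-15,0],[0,67,115,-40,0],[0,67,115,-60,0]]

```text
time_s: 1.45
ee_pos: [0.5205, -0.1354, 0.1885]
tool_rot: [0.04, 0.999, 0.001, 0.001]
force: [0.1, -0.4, -0.5]
grip_width: 0.0852
```

Run:
```python
from h import *
o=ctrl.get_obs();print(o["ee_pos"],o["force"])
s=cam("side");im=s[0]["img"]
# predicted tab centre pixel and crop
p=w2px(s,[[.5192,-.1383,.114],[.5098,-.2510,.092],o["ee_pos"],[.4582,.1195,.076],[.4582,.1195,.042]]);print(p)
a=cv2.resize(im[70:210,230:350],None,fx=4,fy=4,interpolation=cv2.INTER_CUBIC);
for q in p[:3]: cv2.drawMarker(a,tuple(np.int32((q-[230,70]+.5)*4)),(255,0,255),0,10,1)
b=cv2.resize(im[220:280,250:330],None,fx=5,fy=5,interpolation=cv2.INTER_CUBIC)
for q in p[3:]: cv2.drawMarker(b,tuple(np.int32((q-[250,220]+.5)*5)),(0,0,255),0,10,1)
o=np.zeros((560,800,3),np.uint8);b=b[:,:320];o[:,:480]=a;o[:300,480:]=b;cv2.imwrite("pics/s1.png",o)
```

```text
[ 0.52051346 -0.13544853  0.18851612] [ 0.13557655 -0.44327542 -0.54762254]
[[288.39569745 153.72222416]
 [301.79471326 140.14300933]
 [288.03737919 127.89835322]
 [285.70021221 236.49656431]
 [285.51548597 248.19158584]]
```

View pics/s1.png

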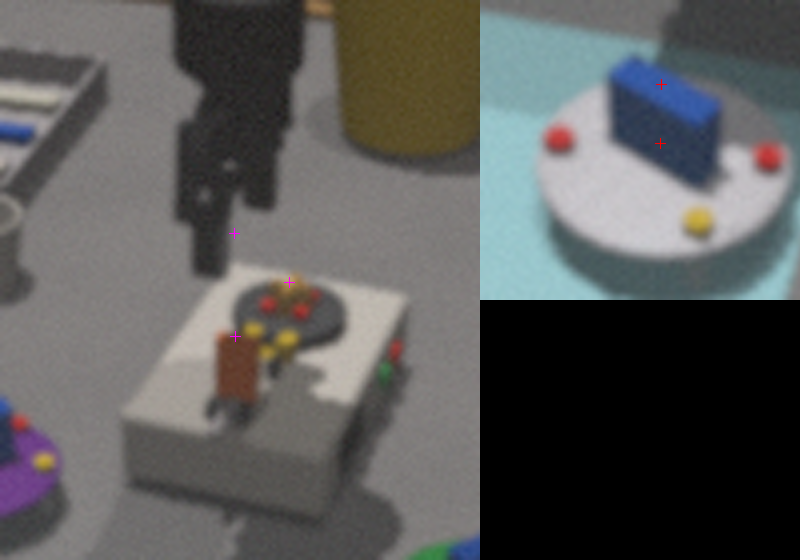

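The side view agrees with the top view: the tab, spindle and rotor markers all land within about 1 px. I'll descend over the tab and close on it.

Call:
jog_arm:
  series:
    - [[0,-1,-2.5,-30,0],[0,-1,-2.5,-60,0],[0,-1,-2.5,-88,0],[0,-1,-2.5,-88,0],[120,-1,-2.5,-88,0]]
  squeeze: 30

```text
time_s: 1.92
ee_pos: [0.5153, -0.1392, 0.0956]
tool_rot: [0.041, 0.999, 0.001, -0.006]
force: [-0.7, -0.6, 1.3]
grip_width: 0.0756
```

Call:
jog_arm:
  series:
    - [[255,0,0,0,0],[255,0,0,0,0],[255,0,0,0,0],[255,0,0,0,0],[255,0,0,0,0]]

```text
time_s: 2.33
ee_pos: [0.5158, -0.1392, 0.0967]
tool_rot: [0.041, 0.999, 0.001, -0.005]
force: [-0.2, 2.9, 1.4]
grip_width: 0.0127
```

Call:
jog_arm:
  series:
    - [[255,-0.6,-8,0,0],[255,-1.3,-16,0,0],[255,-1.9,-24,0,0],[255,-2.4,-30,0,0],[255,-2.6,-32,0,0]]

```text
time_s: 2.75
ee_pos: [0.5134, -0.1672, 0.0968]
tool_rot: [0.042, 0.999, 0.005, -0.004]
force: [0.3, 35.8, 8.7]
grip_width: 0.0117
```

Call:
jog_arm:
  series:
    - [[255,0,-1,0,0],[255,0,-1,0,0],[255,0,-1,0,0],[255,0,-1,0,0],[255,0,-1,0,0]]

```text
time_s: 3.17
ee_pos: [0.5135, -0.1667, 0.0968]
tool_rot: [0.042, 0.999, 0.006, -0.004]
force: [-1.2, 12.5, 1.3]
grip_width: 0.0115
```

It stopped firmly after about 28 mm, well past the 18 mm gap to the keeper. I'll release, lift and check.

Call:
jog_arm:
  series:
    - [[130,0,0,0,0],[130,0,0,0,0],[130,0,0,0,0],[130,0,0,30,0],[130,0,0,70,0]]

```text
time_s: 3.58
ee_pos: [0.5108, -0.1673, 0.1641]
tool_rot: [0.043, 0.999, 0.006, -0.009]
force: [2.0, -0.4, 0.3]
grip_width: 0.0419
```

Call:
jog_arm:
  series:
    - [[60,0,40,5,-0.1],[0,-8,80,5,-0.2],[0,-20,120,5,-0.3],[0,-32,160,5,-0.35],[0,-44,200,5,-0.35]]

```text
time_s: 4.0
ee_pos: [0.4664, 0.033, 0.1694]
tool_rot: [0.218, 0.976, 0.008, -0.007]
force: [1.6, 0.6, 0.2]
grip_width: 0.0855
```

Run:
```python
from h import *
o=ctrl.get_obs();print(o["ee_pos"],o["force"])
t=cam("top")[0]["img"]
a=cv2.resize(t[172:256,326:438],None,fx=7,fy=7,interpolation=cv2.INTER_CUBIC)
cv2.imwrite("pics/c3.png",cv2.convertScaleAbs(a,alpha=1.3))
```

```text
[0.46639586 0.03299746 0.16941612] [1.5917079  0.61874244 0.17285284]
```

View pics/c3.png

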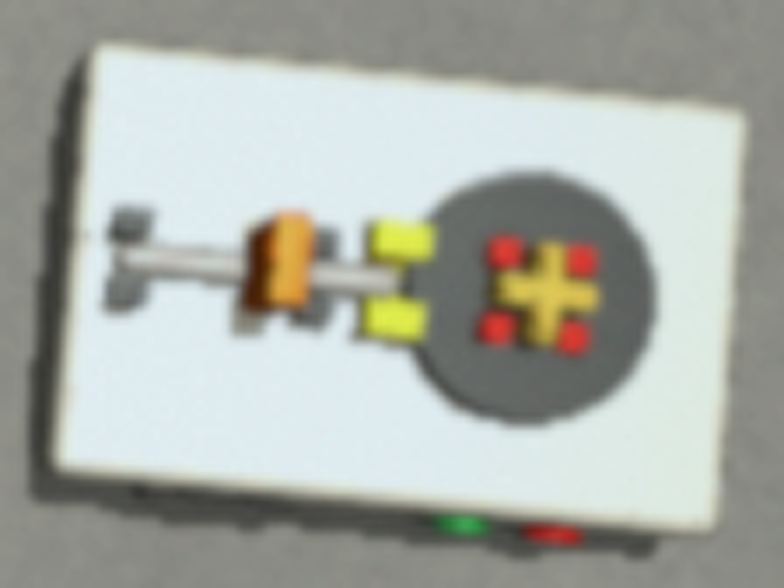

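The bolt tab has moved about 28 mm (its right edge went from 220 to 314) and the rod end sits between the yellow cheeks at (398,280). Next is the rotor.

Call:
jog_arm:
  series:
    - [[0,-4,40,0,0.008],[0,-8,80,-10,0.008],[0,-8,86.5,-30,0.008],[0,-8,86.5,-45,0.008],[0,-8,86.5,-45,0.008]]

```text
time_s: 4.47
ee_pos: [0.4554, 0.1242, 0.122]
tool_rot: [0.21, 0.978, 0.007, -0.009]
force: [0.5, -0.2, 0.0]
grip_width: 0.0852
```

Call:
jog_arm:
  series:
    - [[0,2.5,-4.5,-15,-0.008],[0,2.5,-4.5,-30,-0.008],[0,2.5,-4.5,-45,-0.008],[0,2.5,-4.5,-55,-0.008],[0,2.5,-4.5,-58,-0.008]]
  squeeze: 70

```text
time_s: 4.88
ee_pos: [0.4577, 0.1184, 0.0633]
tool_rot: [0.215, 0.977, 0.006, -0.01]
force: [0.3, 0.0, -0.2]
grip_width: 0.0857
```

Call:
jog_arm:
  series:
    - [[0,0,0,0,0],[255,0,0,0,0],[255,0,0,0,0],[255,0,0,0,0],[255,0,0,0,0]]

```text
time_s: 5.3
ee_pos: [0.4581, 0.1185, 0.064]
tool_rot: [0.214, 0.977, 0.006, -0.01]
force: [0.4, -0.6, -0.6]
grip_width: 0.0388
```

Call:
jog_arm:
  series:
    - [[255,0,0,0,0],[255,0,0,0,0],[255,0,0,0,0],[255,0,0,0,0],[255,0,0,0,0]]

```text
time_s: 5.72
ee_pos: [0.4585, 0.1188, 0.0646]
tool_rot: [0.214, 0.977, 0.006, -0.009]
force: [-1.2, 0.8, 5.5]
grip_width: 0.0165
```

Call:
jog_arm:
  series:
    - [[255,0,0,20,0],[255,0,0,50,0],[255,0,0,85,0],[255,0,0,120,0],[255,0,0,140,0]]

```text
time_s: 6.13
ee_pos: [0.4591, 0.1191, 0.2075]
tool_rot: [0.214, 0.977, 0.008, -0.008]
force: [1.3, 0.3, -2.9]
grip_width: 0.0172
```

Call:
jog_arm:
  series:
    - [[255,4,-25,0,0.08],[255,8,-60,0,0.16],[255,14,-95,0,0.24],[255,20,-130,0,0.32],[255,26,-165,0,0.35]]

```text
time_s: 6.55
ee_pos: [0.4842, -0.0473, 0.2065]
tool_rot: [0.039, 0.999, 0.006, -0.01]
force: [0.8, 0.3, -1.7]
grip_width: 0.0172
```

Call:
jog_arm:
  series:
    - [[255,4,-35,0,0],[255,9,-75,0,0],[255,14,-115,0,0],[255,19,-150,0,0],[255,23,-180,0,0]]

```text
time_s: 6.97
ee_pos: [0.5064, -0.2294, 0.205]
tool_rot: [0.04, 0.999, 0.007, -0.011]
force: [0.9, -0.1, -1.3]
grip_width: 0.0169
```

Call:
jog_arm:
  series:
    - [[255,2,-12,0,0],[255,2.5,-22,0,0],[255,2.5,-24,0,0],[255,2.5,-24,0,0],[255,2.5,-24,0,0]]

```text
time_s: 7.38
ee_pos: [0.5085, -0.2525, 0.2047]
tool_rot: [0.039, 0.999, 0.007, -0.012]
force: [-0.0, 0.6, -2.5]
grip_width: 0.0168
```

Run:
```python
from h import *
o=ctrl.get_obs();print(o["ee_pos"],o["tool_rot"],o["force"])
s=cam("side");im=s[0]["img"]
a=cv2.resize(im[60:210,230:390],None,fx=4,fy=4,interpolation=cv2.INTER_CUBIC)
np.save("s2.npy",im)
cv2.imwrite("pics/s2.png",cv2.convertScaleAbs(a,alpha=1.4))
```

```text
[ 0.50854274 -0.25246114  0.20469982] [ 0.0394569   0.99912825  0.00716548 -0.01159917] [-7.56759957e-04  5.72960283e-01 -2.51993244e+00]
```

View pics/s2.png

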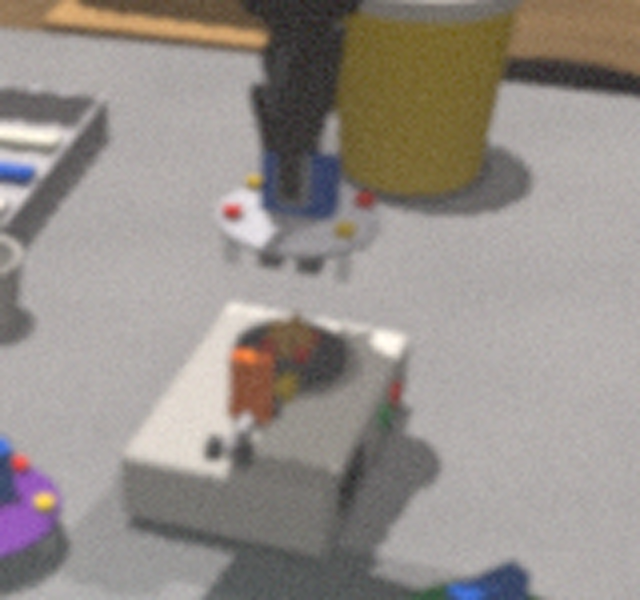

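In the side view the rotor hangs level above the hub. Its caps are at crop (233,211), (254,182), (366,199) and (345,229), and the spindle top is near (293,322). I'll back out the rotor's position from the caps.

Run:
```python
from h import *
from scipy.optimize import least_squares
s=cam("side"); im=np.load("s2.npy").astype(float)
f=lambda u,v:np.array([(u+.5)/4-.5+230,(v+.5)/4-.5+60])
g=[f(233,211),f(254,182),f(366,199),f(345,229)]
def P(q):
    x,y,z,a=q
    L=np.array([[-38,-24],[-38,24],[38,24],[38,-24]])/1e3   # any consistent cyclic order
    X=np.c_[L@np.array([[np.cos(a),np.sin(a)],[-np.sin(a),np.cos(a)]])+[x,y],np.full(4,z)]
    return w2px(s,X)
best=None
for perm in ([0,1,2,3],[1,2,3,0],[2,3,0,1],[3,0,1,2],[0,3,2,1],[3,2,1,0],[2,1,0,3],[1,0,3,2]):
    r=least_squares(lambda q:(P(q)-np.array(g)[perm]).ravel(),[.5085,-.2525,.181,-.08])
    if best is None or r.cost<best.cost: best=r
print("rotor",best.x,"cost",best.cost)
print(P([.5085,-.2525,.180,-.08]).round(1),np.round(g,1))
print("spindle side",px2w(s,f(293,322),.092), "proj",w2px(s,[[.5098,-.2512,.092]]),f(293,322))
```

```text
rotor [ 0.50502266 -0.24755293  0.18271263 -0.06731848] cost 0.15991955985547013
[[319.9 109.3]
 [314.9 117.1]
 [286.9 112.4]
 [292.7 104.9]] [[287.9 112.4]
 [293.1 105.1]
 [321.1 109.4]
 [315.9 116.9]]
spindle side [ 0.50696507 -0.25190677  0.092     ] proj [[301.81105894 140.10772116]] [302.875 140.125]
```

Rotor and spindle show the same 1 px bias in the side camera, so their relative placing is trusted. I'll make a small correction and descend.

Call:
jog_arm:
  series:
    - [[255,1.3,1.3,-10,0],[255,1.3,1.3,-20,0],[255,1.3,1.3,-30,0],[255,1.3,1.3,-40,0],[255,1.3,1.3,-44,0]]

```text
time_s: 7.9
ee_pos: [0.5089, -0.2504, 0.1585]
tool_rot: [0.039, 0.999, 0.008, -0.013]
force: [-0.0, 0.9, -2.4]
grip_width: 0.0169
```

Call:
jog_arm:
  series:
    - [[255,0,0,-2,0],[255,0,0,-4,0],[255,0,0,-6,0],[255,0,0,-8,0],[255,0,0,-9,0]]

```text
time_s: 8.32
ee_pos: [0.5094, -0.2506, 0.1509]
tool_rot: [0.039, 0.999, 0.007, -0.013]
force: [-1.7, 2.8, 7.1]
grip_width: 0.0169
```

Contact came near the spindle's step, pushing the rotor toward −x/+y. I'll ease that way and retry.

Call:
jog_arm:
  series:
    - [[255,-0.3,0.5,1.5,0],[255,-0.7,1.2,1,0],[255,-0.7,1.2,-1,0],[255,-0.7,1.2,-3,0],[255,-0.7,1.2,-5,0]]

```text
time_s: 8.73
ee_pos: [0.5096, -0.2498, 0.1506]
tool_rot: [0.038, 0.999, 0.006, -0.011]
force: [-8.4, 8.1, 29.0]
grip_width: 0.0169
```

Run:
```python
from h import *
o=ctrl.get_obs();print(o["ee_pos"],o["tool_rot"],o["force"],o["ft_torque"])
a=cam("side")[0]["img"][80:180,240:370]; b=cam("top")[0]["img"][170:256,330:440]
a=cv2.resize(a,(780,600),interpolation=cv2.INTER_CUBIC)
cv2.imwrite("pics/s3.png",cv2.convertScaleAbs(a,alpha=1.5))
```

```text
[ 0.50959537 -0.24977821  0.15060555] [ 0.03762651  0.99920834  0.00600067 -0.01144211] [-8.41209239  8.1181116  28.96857703] [ 2.42504449  2.50240467 -0.00460431]
```

View pics/s3.png

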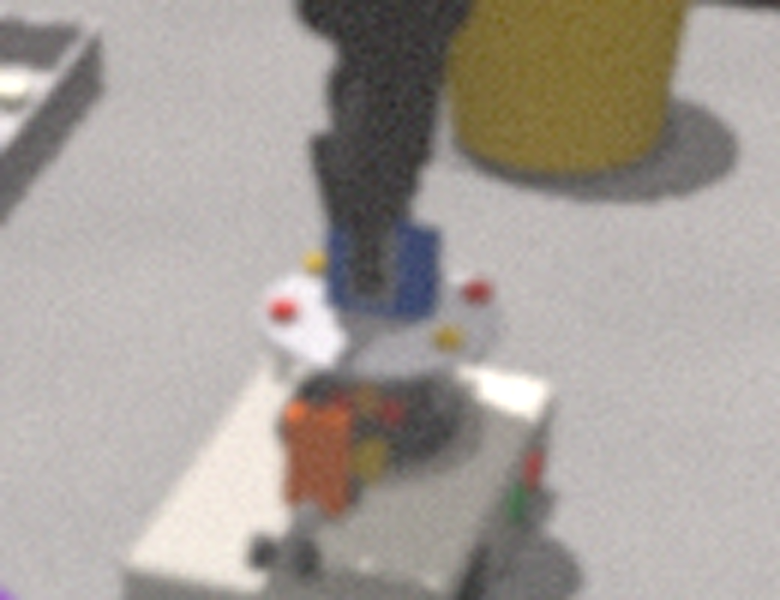

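The rotor is level and the spindle's lower part shows below it at (370,395). Caps are at (282,311), (315,262), (477,291) and (449,338). I'll fit again.

Run:
```python
from h import *
from scipy.optimize import least_squares
s=cam("side"); d=s[0]["img"]
f=lambda u,v,k=6,o=(240,80):np.array([(u+.5)/k-.5+o[0],(v+.5)/k-.5+o[1]])
G={"hover":[f(*p,4,(230,60)) for p in((233,211),(254,182),(366,199),(345,229))],
   "now":[f(*p) for p in((282,311),(315,262),(477,291),(449,338))]}
L=np.array([[-38,-24,0],[-38,24,0],[38,24,0],[38,-24,0]])/1e3
perm=None
def P(q,tilt=False):
    rot=R.from_euler("ZXY",[q[3],q[4] if tilt else 0,q[5] if tilt else 0])
    return w2px(s,rot.apply(L)+q[:3])
for n,t in(("hover",[.5085,-.2525,.2047]),("now",[.5096,-.2498,.1506])):
    g=np.array(G[n]); best=None
    for perm in ([0,1,2,3],[1,2,3,0],[2,3,0,1],[3,0,1,2],[0,3,2,1],[3,2,1,0],[2,1,0,3],[1,0,3,2]):
        r=least_squares(lambda q:(P(q)-g[perm]).ravel(),[t[0],t[1],t[2]-.024,-.08])
        if best is None or r.cost<best.cost: best=r;bp=perm
    q=[*t,-.08];q[2]-=.0626-.0395
    print(n,best.x.round(4),best.cost.round(3),"resid vs TCP pred",(g[bp]-P(q)).round(2).tolist(), "mean",(g[bp]-P(q)).mean(0))
# px per mm
b=w2px(s,[[.51,-.25,.12]])
for e in np.eye(3)*.001: print(w2px(s,np.array([.51,-.25,.12])+e)-b)
```

```text
hover [ 0.505  -0.2476  0.1827 -3.2089] 0.16 resid vs TCP pred [[-32.07, 3.64], [-21.78, -11.39], [34.26, -2.44], [23.16, 12.57]] mean [0.89247727 0.59348569]
now [ 0.505  -0.238   0.1323 -0.064 ] 0.071 resid vs TCP pred [[0.87, 0.8], [1.18, 0.45], [0.63, 0.85], [0.4, 0.6]] mean [0.76726365 0.67408189]
[[-0.36020516 -0.0492942 ]]
[[-0.08284291  0.17318516]]
[[ 0.01237683 -0.32630496]]
```

The force is mostly radial, from arm compliance under the push. The grasp points against vision suggest aiming for about (0.5105, -0.252), so I'll back off and shift there.

Call:
jog_arm:
  series:
    - [[255,0,0,4,0],[255,1,-1,4,0.01],[255,1,-2.2,4,0.01],[255,1,-2.2,4,0.01],[255,1,-2.2,4,0.01]]

```text
time_s: 9.3
ee_pos: [0.51, -0.2519, 0.1535]
tool_rot: [0.033, 0.999, 0.006, -0.012]
force: [0.0, -0.1, -2.0]
grip_width: 0.0168
```

Call:
jog_arm:
  series:
    - [[255,0.5,0,-1.5,0],[255,0.5,0,-3,0],[255,0.5,0,-4.5,0],[255,0.5,0,-6,0],[255,0.5,0,-6,0]]

```text
time_s: 9.72
ee_pos: [0.5104, -0.2518, 0.1469]
tool_rot: [0.033, 0.999, 0.006, -0.013]
force: [0.4, 0.5, -2.2]
grip_width: 0.017
```

It is meshed with no contact force. I'll push on down against the ejector.

Call:
jog_arm:
  series:
    - [[255,0,0,-2,0],[255,0,0,-4,0],[255,0,0,-6,0],[255,0,0,-8,0],[255,0,0,-9,0]]
  squeeze: 90

```text
time_s: 10.13
ee_pos: [0.5104, -0.2518, 0.1387]
tool_rot: [0.033, 0.999, 0.006, -0.012]
force: [-2.6, 1.1, 5.1]
grip_width: 0.0167
```

Call:
jog_arm:
  series:
    - [[255,0,0,-2,0],[255,0,0,-4,0],[255,0,0,-5,0],[255,0,0,-5,0],[255,0,0,-5,0]]

```text
time_s: 10.55
ee_pos: [0.5104, -0.2518, 0.1351]
tool_rot: [0.033, 0.999, 0.006, -0.012]
force: [-3.5, 3.5, 7.5]
grip_width: 0.0167
```

Call:
jog_arm:
  series:
    - [[255,0,0,-2,0],[255,0,0,-3,0],[255,0,0,-3.5,0],[255,0,0,-3.5,0],[255,0,0,-3.5,0]]

```text
time_s: 10.97
ee_pos: [0.5105, -0.2518, 0.1346]
tool_rot: [0.032, 0.999, 0.006, -0.012]
force: [-5.6, 4.1, 15.0]
grip_width: 0.0165
```

TCP z is 0.1346, exactly the predicted home height, and the force rose stiffly to 15 N. I'll check with a picture.

Run:
```python
from h import *
a=cam("side")[0]["img"][80:180,240:370]
for _ in range(4): cam("top")
o=ctrl.get_obs();print(o["ee_pos"],o["tool_rot"],o["force"],o["grip_width"])
a=cv2.resize(a,(780,600),interpolation=cv2.INTER_CUBIC)
cv2.imwrite("pics/s4.png",cv2.convertScaleAbs(a,alpha=1.5))
```

```text
[ 0.51045828 -0.25179747  0.13462935] [ 0.03201687  0.99940314  0.00552601 -0.01173623] [-5.96323092  4.87387115 15.4642366 ] 0.01687823978427127
```

View pics/s4.png

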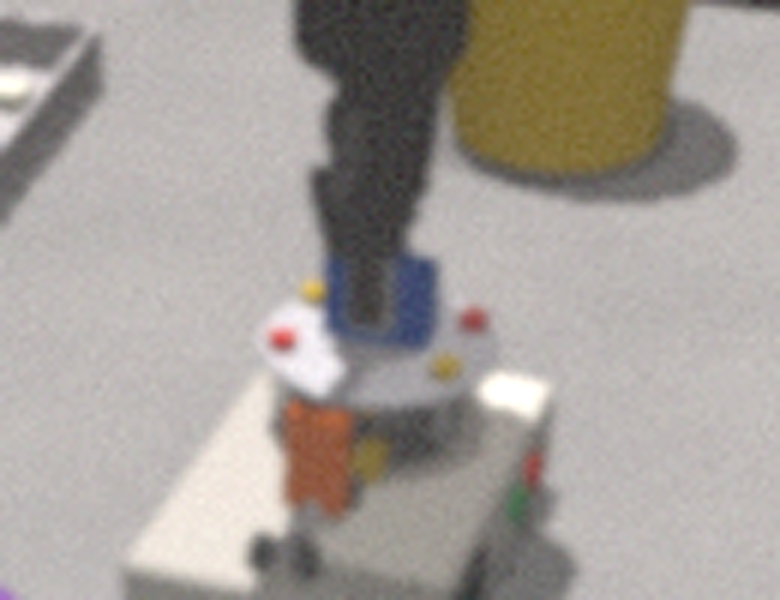

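The rotor sits level on the hub: its boss is down at (410,430) and the caps are about 15 mm lower than before. I'll press slightly more to confirm the stop is hard.

Call:
jog_arm:
  series:
    - [[255,0,0,-4,0],[255,0,0,-5,0],[255,0,0,-5,0],[255,0,0,-5,0],[255,0,0,-5,0]]

```text
time_s: 11.63
ee_pos: [0.5105, -0.2517, 0.1345]
tool_rot: [0.031, 0.999, 0.005, -0.011]
force: [-7.2, 7.4, 23.6]
grip_width: 0.0164
```

```bash
python3 -c "
from plant import job,ctrl
o=ctrl.get_obs();print(o['ee_pos'],o['force'],o['grip_width']);print(job.finish_job())"
```

```text
[ 0.51050507 -0.25172823  0.13448956] [-7.22915758  7.36882984 23.62133602] 0.016445379948120054
the job is handed in; nothing more can be done
None
```

The bolt is in the keeper, and the rotor is on the spindle, pressed down and still gripped. I handed the job in at about 12 s of the 54 s allowed; it reports no verdict.

- **Bolt:** I gripped the tab and slid it until it stopped at about 36 N. The top camera then showed about 28 mm of travel with the rod between the yellow cheeks. That is above the 26 mm needed but short of the nominal 30 mm. In the last side picture, taken before the final press, the tab was still forward.
- **Rotor:** The first two tries to mesh caught on the spindle about 4 mm below its top, the second at about 29 N. After backing off and shifting about 2 mm, it slid on with no contact force.
- **Last checks:** The tool stood at z = 0.1345 m, and 0.1346 m was predicted for fully home. Pushing harder raised the force from 15 N to about 24 N with only 0.1 mm of movement, which indicates the rotor is on the seat. The grip opening was 16.4 mm on the 18 mm bar.
- **Disagreement:** By the camera the rotor came down about 15 mm from the blocked position, while the tool moved 16 mm. That is within reading error, or about 1 mm of slip in the grip.
- **Tilt:** The tool leaned about 0.025 rad at the end, much the same as when it gripped the rotor flat, and the rotor looked level.
- **Jar and rack:** I kept well clear of both but did not photograph them again at the end.

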